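Find and seat the rocking garnish-well lid

ROBOT

A 6-joint arm with a two-finger parallel gripper is mounted at the origin on a cart in front of the work surface, level with it; the furniture and walls round the work are solid. World frame = base frame: x ahead of the robot, y to its left, z up, the work surface at z = 0. Lengths are in m, angles in rad, forces in N, time in s.
With the tool pointing down it reaches from about 0.275 to 0.725 m from the base axis. Payload 5.6 kg.
Tool frame: the origin (TCP) lies on the centre line of the jaws, within the pads' length; the fingertips stand 17 mm ahead of it and the grasp point (between the pads) lies 2 mm behind it; x points along the fingers, y is the direction in which the jaws open and shut, and the axes are right-handed (so a half turn about x gives the same grasp; the last joint's range is limited). The gripper opens to 85 mm and grips with 20 to 120 N. Pads are 22 mm wide; open, the fingers measure 114 mm over their backs; the gripper's body (76 mm by 85 mm) begins 54 mm behind the grasp point. The pads swing forward as they close: fully open they stand 13 mm farther back than shut.
Start: joints at [1.388, 0.255, 0.108, 0, -1.424, -0.285], TCP at [0.248, 0.491, 0.248] pointing down, gripper open.
Joint ranges: [-2.95, 2.95], [-1.21, 1.97], [-1.09, 1.5], [-2.87, 1.71], [-2.94, -0.07], [-3.05, 3.05]. Speed limits (rad/s): [2.57, 2.57, 3.14, 3.14, 3.14, 3.14].

INTERFACE

Orientations are given as [roll, pitch, yaw] about the fixed x, y, z axes, in that order (R = Rz(yaw) Ry(pitch) Rx(roll)).
In Python, from bench import robot gives the robot as it stands.
- The arm moves only by the tool jog_arm, never from a script. Its argument "steps" is a list of rows, each an object with "delta_pos": the shift along the tool's x, y, z in m, a list of three; "rot": the turn, a rotation vector about the tool's x, y, z in rad, a list of three. In form: [{"delta_pos": [tx, ty, tz], "rot": [ax, ay, az]}, ...]. A call has exactly 10 rows; each row shifts and turns the pose as measured when the row begins, along the tool's axes as they then stand; what a row does not reach is not made up. A row lasts 1/10 s, in which the tool goes at most 50 mm and 8.59 degrees, less where a joint would pass 70% of its speed; a pose out of reach is approached as far as the arm can. A call is refused whole if a number of a shift passes 0.05 or a number of a turn 0.15, either way. A call with a gripper value outside its range is refused whole. "claw" is the opening, from 0 (shut) to 1 (fully open), set as the call begins (left out, the last holds). The fingers move at their own pace and stop on an object; the grip force is fixed at half the most. Time passes only in rows, so rows that do not move let the fingers close, or fill a call up. It gives the time, the measured TCP pose, the force and the opening at its end, in the units of the state.
- robot.read_state(): the state, without advancing time (a new reading comes with each control period).
- robot.camera(name): name is "side" or "top" or "wrist"; returns (picture, depth): 480x640x3 uint8, blue, green, red; 480x640 float32, m along the optical axis (not along the pixel's ray), 0 where there is no reading.
- robot.get_calibration(name): a dict with "fovy" (degrees; the focal length in pixels is half the picture's height over the tangent of half this angle, whatever the lens; pixels are square), "cx", "cy" (the principal point, pixels), "rvec" (rotation vector, rad) and "tvec" (3), from world to camera coordinates, as OpenCV has them. Camera axes: x right, y down, z forward; pixel columns grow to the right and rows downward; lengths in m; the calibration is good to about 2 mm. A picture is of the moment at which its call begins: read the wrist's pose just before it. get_calibration takes no time and is no camera call; for the wrist camera it gives the pose at the moment of the call.
- robot.sign_off(): hands the job in, once; it reports no verdict.
The state is a dict: "clock": time; "joint_pos": joint angles; "dq": joint speeds; "joint_efforts": joint torques, N m; "tcp_pos": TCP position; "eef_rot": TCP orientation; "contact_force": force on the tool from outside, world axes, zero at the start; "ft_torque": the same for the moment, N m; "opening": opening from 0.0 (shut) to 1.0 (fully open).
Only numpy, scipy, OpenCV 4.12 (cv2) and the standard library are available. Lean on these libraries where they do the work, as an engineer would, in place of code of your own. Each camera call takes 0.05 s, during which the arm holds its last target.

TASK

One of the four identical grey lids on the garnish wells is not fully home: it looks like the others but rocks when it is pressed lightly near the middle of a side. Press the lids with the fingertips to find the one that rocks, then press that one down at its centre until it is fully home and level. Finish while holding it: the program ends with the fingertips still pressing lightly on that lid, so that I can see which one it was; lift nothing, leave the other lids seated, and leave the other objects where they are.

Things in the scene. Friction and masses are not known exactly. Their poses are not given: they have to be found in the camera images.
- lid_a_pad (a point): centre of the top of the press pad (raised disc 24 mm across, 3 mm high) in the middle of one of four identical lids. Stands 25 to 40 mm above the worktop; wells differ in height, so height does not tell the loose lid. x, y along the lid's sides, z up; yaw within 0.4 rad of the world axes
- lid_b_pad (a point): centre of the top of the press pad (raised disc 24 mm across, 3 mm high) in the middle of one of four identical lids. Stands 25 to 40 mm above the worktop; wells differ in height, so height does not tell the loose lid. x, y along the lid's sides, z up; yaw within 0.4 rad of the world axes
- lid_c_pad (a point): centre of the top of the press pad (raised disc 24 mm across, 3 mm high) in the middle of one of four identical lids. Stands 25 to 40 mm above the worktop; wells differ in height, so height does not tell the loose lid. x, y along the lid's sides, z up; yaw within 0.4 rad of the world axes
- lid_d_pad (a point): centre of the top of the press pad (raised disc 24 mm across, 3 mm high) in the middle of one of four identical lids. Stands 25 to 40 mm above the worktop; wells differ in height, so height does not tell the loose lid. x, y along the lid's sides, z up; yaw within 0.4 rad of the world axes
- lid_a: square grey lid 84x84 mm, plate 6 mm, with pad lid_a_pad; origin 9 mm under the pad top, same axes. Caps a fixed steel well; cannot slide or turn. Home: hard everywhere (gives <1.5 mm). Not home: level but 4 mm high; 2 to 4 N at 30 mm from centre, mid-side, sinks that side 3 to 4 mm (0.11 rad), springs back; a harder press there may half seat it. 11 to 18 N on the pad slides it 4 mm down to a hard stop; it stays
- lid_b: square grey lid 84x84 mm, plate 6 mm, with pad lid_b_pad; origin 9 mm under the pad top, same axes. Caps a fixed steel well; cannot slide or turn. Home: hard everywhere (gives <1.5 mm). Not home: level but 4 mm high; 2 to 4 N at 30 mm from centre, mid-side, sinks that side 3 to 4 mm (0.11 rad), springs back; a harder press there may half seat it. 11 to 18 N on the pad slides it 4 mm down to a hard stop; it stays
- lid_c: square grey lid 84x84 mm, plate 6 mm, with pad lid_c_pad; origin 9 mm under the pad top, same axes. Caps a fixed steel well; cannot slide or turn. Home: hard everywhere (gives <1.5 mm). Not home: level but 4 mm high; 2 to 4 N at 30 mm from centre, mid-side, sinks that side 3 to 4 mm (0.11 rad), springs back; a harder press there may half seat it. 11 to 18 N on the pad slides it 4 mm down to a hard stop; it stays
- lid_d: square grey lid 84x84 mm, plate 6 mm, with pad lid_d_pad; origin 9 mm under the pad top, same axes. Caps a fixed steel well; cannot slide or turn. Home: hard everywhere (gives <1.5 mm). Not home: level but 4 mm high; 2 to 4 N at 30 mm from centre, mid-side, sinks that side 3 to 4 mm (0.11 rad), springs back; a harder press there may half seat it. 11 to 18 N on the pad slides it 4 mm down to a hard stop; it stays
- tealight: tea light candle in a metal cup, 38 mm across, 18 mm high, loose, beyond the wells; origin at the centre of its underside
- jigger: steel double-cone bar measure, 43 mm across, 73 mm high, standing loose beyond the wells; origin at the centre of its underside
- coasters: round stack of pulp coasters, 96 mm across, 13 mm high, loose, beyond the wells; origin at the centre of its underside
- lime: green lime, 51 x 42 x 42 mm, loose, beyond the wells; origin near its underside

How it is judged:
By the outcome, as a careful person would: the job done as asked, in the order asked, and still so for the second after the job is handed in, while the arm keeps its last pose, push and grip.
It also fails if it takes over 48 s, if anything falls off the work surface, if the arm or the gripper's body presses on something with over 40 N, if the wrist force passes 120 N, or if a joint passes its speed limit or range.

## Working session

There is one attempt and no reset: what is moved stays moved. The work goes in short steps, Python scripts to look and compute and a tool call to move; the robot and the scene stay as the last step left them, time stands still between calls to the robot, and variables do not carry over. Pictures are saved under pics/ and viewed, and the job is handed in when it is done.

Besides the shell and the picture viewer there is one more tool, called after "Call:" as name([rows], argument=value, ...), one row to a line, values as JSON. jog_arm: Moves the arm, as the interface text tells. Its arguments: {"type":"object","properties":{"steps":{"type":"array","items":{"type":"object","properties":{"delta_pos":{"type":"array","items":{"type":"number"}},"rot":{"type":"array","items":{"type":"number"}}}}},"claw":{"type":"number"}},"required":["steps"]}

```bash
mkdir -p pics; ls; python3 - <<'E'
from bench import robot
import cv2,numpy as np
s=robot.read_state();print({k:np.round(v,4) for k,v in s.items()})
for n in ["top","side"]:
    p,d=robot.camera(n);cv2.imwrite(f"pics/{n}0.png",p);np.save(f"pics/{n}0.npy",d)
    c=robot.get_calibration(n);print(n,c);print((d>0).mean())
E
```

```text
pics
{'clock': np.float64(0.0), 'joint_pos': array([ 1.3876e+00,  2.5570e-01,  1.0700e-01, -5.0000e-04, -1.4239e+00,
       -2.8460e-01]), 'dq': array([-0.0016,  0.0019,  0.0004, -0.0005, -0.0002, -0.0009]), 'joint_efforts': array([ 1.50000e-03, -3.86629e+01,  2.37940e+01,  5.36510e+00,
       -6.10000e-03,  0.00000e+00]), 'tcp_pos': array([0.2477, 0.4905, 0.2474]), 'eef_rot': array([ 1.5942,  1.5689, -2.0153]), 'contact_force': array([ 0.1387, -0.1205,  0.5151]), 'ft_torque': array([-0.0288,  0.0159, -0.0357]), 'opening': np.float64(1.003)}
top {'fovy': 55.81321744958298, 'cx': 322.11574067411686, 'cy': 236.10721215556208, 'rvec': array([ 2.14544583, -2.17196266,  0.12017207]), 'tvec': array([0.03324275, 0.62668717, 0.86620537])}
0.9959602864583333
side {'fovy': 48.407657553701405, 'cx': 305.1960163677987, 'cy': 234.40548976356447, 'rvec': array([ 2.1128047 , -0.23811123,  0.1308012 ]), 'tvec': array([-0.57505245,  0.13162625,  0.97667168])}
0.9960709635416667
```

View pics/top0.png

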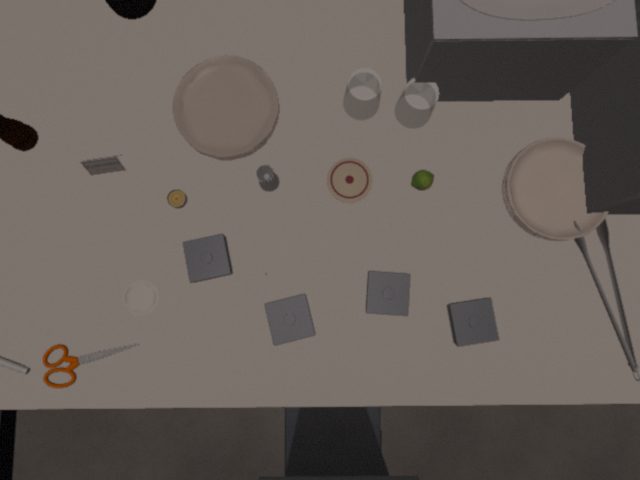

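View pics/side0.png

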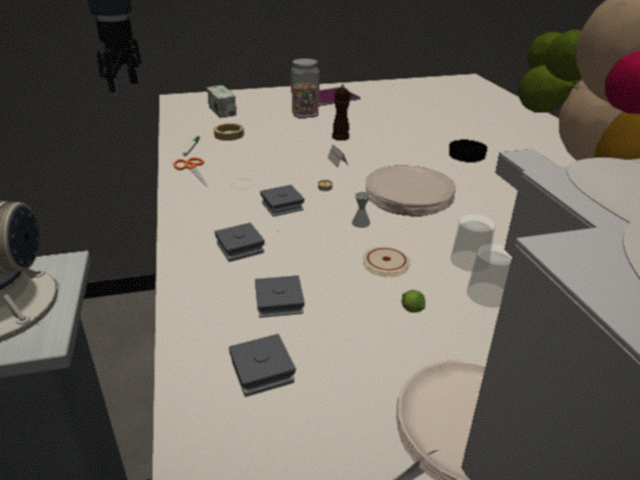

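The top view shows four grey lids near pixels (207,257), (290,319), (388,293) and (474,322). The tealight, jigger, coasters and lime lie beyond them. The side view shows the same four lids. Next I'll localize them.

```bash
cat > h.py <<'E'
import cv2,numpy as np
from scipy.spatial.transform import Rotation as R
def K(c):
    f=240/np.tan(np.radians(c["fovy"])/2);return np.array([[f,0,c["cx"]],[0,f,c["cy"]],[0,0,1]])
def unproj(c,u,v,d):
    M=R.from_rotvec(c["rvec"]).as_matrix();k=K(c)
    p=np.stack([(u-k[0,2])/k[0,0]*d,(v-k[1,2])/k[1,1]*d,d],-1)
    return (p-c["tvec"])@M
def proj(c,P):
    return cv2.projectPoints(np.atleast_2d(P).astype(float),c["rvec"],c["tvec"],K(c),None)[0][:,0]
def ray(c,u,v,z):
    a=unproj(c,np.array([u]),np.array([v]),np.array([1.]))[0]
    M=R.from_rotvec(c["rvec"]).as_matrix();o=-M.T@c["tvec"]
    return o+(a-o)*(z-o[2])/(a[2]-o[2])
E
python3 - <<'E'
from bench import robot
from h import *
for n in ["top","side"]:
    c=robot.get_calibration(n);p=cv2.imread(f"pics/{n}0.png");d=np.load(f"pics/{n}0.npy")
    print(n,"tcp px",proj(c,[0.248,0.491,0.248]), "base",proj(c,[0,0,0]))
    hsv=cv2.cvtColor(p,cv2.COLOR_BGR2HSV)
    H,W=d.shape;vv,uu=np.mgrid[:H,:W];P=unproj(c,uu.astype(float),vv.astype(float),d)
    print("table z", np.median(P[300:,:,2][(P[300:,:,2]<.05)&(P[300:,:,2]>-.05)]))
    m=((P[...,2]>.018)&(P[...,2]<.05)&(P[...,0]>.1)&(P[...,0]<.75)&(abs(P[...,1])<.6)&(d>0)&(p.max(2)<140)&(hsv[...,1]<70)).astype(np.uint8)
    k,l,st,ce=cv2.connectedComponentsWithStats(cv2.morphologyEx(m,cv2.MORPH_OPEN,np.ones((3,3))))
    for i in range(1,k):
        if st[i,4]<300: continue
        q=P[l==i];z=np.median(q[:,2])
        r=cv2.minAreaRect((q[:,:2]*1000).astype(np.float32))
        print(ce[i].round(1),st[i,4],"centre",np.round(r[0],1),np.round(r[1],1),round(r[2],1),"mean",q.mean(0).round(4),"z med",z.round(4))
E
```

```text
top tcp px [[4.25578983e-01 4.85072051e+02]] base [[339.50665945 563.95815603]]
table z -0.0010175990453548448
[556.4 209.8] 5810 centre [ 636.8 -496.4] [359.2 170.5] 41.6 mean [ 0.6759 -0.4478  0.0284] z med 0.0267
[207.1 258.1] 1790 centre [587.1 256.8] [84.4 84.6] 11.5 mean [0.5865 0.2557 0.0312] z med 0.0313
[388.  293.3] 1806 centre [ 512.6 -104.1] [84.  83.7] 85.0 mean [ 0.5124 -0.1037  0.0266] z med 0.0265
[289.8 319.5] 1852 centre [463.8  91.3] [83.5 84.5] 13.3 mean [0.4639 0.0909 0.0329] z med 0.0328
[473.4 321.9] 1928 centre [ 454.8 -269.6] [84.2 85. ] 8.1 mean [ 0.455  -0.2682  0.0318] z med 0.0319
side tcp px [[123.56229881  86.70567103]] base [[ -9.17478488 306.36318911]]
table z 0.00033598917053876656
[282.  196.8] 739 centre [590.2 254.1] [84.4 92.3] 11.5 mean [0.589  0.2462 0.031 ] z med 0.0321
[239.1 238.3] 1048 centre [467.1  89.5] [83.2 88. ] 13.5 mean [0.4667 0.0805 0.0325] z med 0.0336
[278.7 292.7] 1448 centre [ 516.1 -104.9] [88.4 83.1] 85.3 mean [ 0.5152 -0.1119  0.0272] z med 0.0274
[261.4 360.8] 2456 centre [ 458.9 -271.6] [83.8 87.3] 8.3 mean [ 0.458  -0.2779  0.0322] z med 0.0328
[422. 459.] 593 centre [ 622.9 -485.4] [ 40.5 104.5] 22.8 mean [ 0.6293 -0.4888  0.029 ] z med 0.0297
```

```bash
cat >> h.py <<'E'
LIDS={1:(.588,.256,.0315,11.5),2:(.4655,.0905,.033,13.4),3:(.5145,-.1045,.027,-5),4:(.457,-.2705,.0322,8.2)}
def tool(s): return R.from_euler('xyz',s["eef_rot"]).as_matrix()
def to_tool(s,target,Rt=None):
    M=tool(s);d=M.T@(np.array(target)-s["tcp_pos"])
    rv=R.from_matrix(M.T@Rt).as_rotvec() if Rt is not None else None
    return d,rv
def want(yaw,alt=0):  # tool x down, tool z along radial dir yaw
    z=np.array([np.cos(yaw),np.sin(yaw),0]);x=np.array([0,0,-1.]);y=np.cross(z,x);return np.stack([x,y,z],1)
def press_pt(i,r=.032,side=np.pi):
    x,y,z,a=LIDS[i];t=np.radians(a)+side;return np.array([x+r*np.cos(t),y+r*np.sin(t),z])
E
python3 - <<'E'
from bench import robot
from h import *
s=robot.read_state();print(tool(s).round(3))
for k in range(4):
    print(k,to_tool(s,[0,0,0],want(np.radians(10)+k*np.pi/2))[1].round(3))
for i in LIDS: print(i,press_pt(i).round(4))
c=robot.get_calibration("wrist");print(c["tvec"], -R.from_rotvec(c["rvec"]).as_matrix().T@c["tvec"])
E
```

```text
[[-0.001 -0.451 -0.893]
 [-0.002 -0.893  0.451]
 [-1.     0.002 -0.   ]]
0 [ 2.499e+00 -2.000e-03 -1.000e-03]
1 [ 0.928 -0.001 -0.002]
2 [-0.642  0.    -0.002]
3 [-2.213e+00  2.000e-03 -1.000e-03]
1 [0.5566 0.2496 0.0315]
2 [0.4344 0.0831 0.033 ]
3 [ 0.4826 -0.1017  0.027 ]
4 [ 0.4253 -0.2751  0.0322]
[ 0.5490495  -0.04263169  0.38101684] [0.32265091 0.45276787 0.37328849]
```

Call:
jog_arm([
  {"delta_pos": [0.02, 0, 0], "rot": [-0.13, 0, 0]},
  {"delta_pos": [0.02, 0, 0], "rot": [-0.13, 0, 0]},
  {"delta_pos": [0.02, 0, 0], "rot": [-0.13, 0, 0]},
  {"delta_pos": [0.02, 0, 0], "rot": [-0.13, 0, 0]},
  {"delta_pos": [0.02, 0, 0], "rot": [-0.13, 0, 0]},
  {"delta_pos": [0, 0.037, -0.033], "rot": [0, 0, 0]},
  {"delta_pos": [0, 0.037, -0.033], "rot": [0, 0, 0]},
  {"delta_pos": [0, 0.037, -0.033], "rot": [0, 0, 0]},
  {"delta_pos": [0, 0.037, -0.033], "rot": [0, 0, 0]},
  {"delta_pos": [0, 0.037, -0.033], "rot": [0, 0, 0]},
], claw=0)

```text
clock: 1.1
tcp_pos: [0.4465, 0.3422, 0.1387]
eef_rot: [0.662, 1.561, -2.258]
contact_force: [0.2, 1.8, -0.5]
opening: 0.001
```

```bash
cat > st.py <<'E'
import sys
from bench import robot
from h import *
s=robot.read_state();print("t",s["clock"].round(2),"tcp",s["tcp_pos"].round(4),"F",s["contact_force"].round(2),"T",s["ft_torque"].round(3),"op",round(float(s["opening"]),2))
M=tool(s);print("tool z yaw deg",np.degrees(np.arctan2(M[1,2],M[0,2])).round(2),"tilt",M[:,0].round(4))
if len(sys.argv)>1:
    i=int(sys.argv[1]);r=float(sys.argv[2]) if len(sys.argv)>2 else .032
    sd=float(sys.argv[3]) if len(sys.argv)>3 else np.pi
    h=float(sys.argv[4]) if len(sys.argv)>4 else .030
    p=press_pt(i,r,sd);p[2]+=h
    d,rv=to_tool(s,p,want(np.radians(190)))
    print("to hover",h,"above plate: d",d.round(4),"rot",rv.round(3))
E
python3 st.py 1
```

```text
Traceback (most recent call last):
  File "st.py", line 4, in <module>
    s=robot.read_state();print("t",s["clock"].round(2),"tcp",s["tcp_pos"].round(4),"F",s["contact_force"].round(2),"T",s["ft_torque"].round(3),"op",round(float(s["opening"]),2))
                                   ^^^^^^^^^^^^^^^^
AttributeError: 'float' object has no attribute 'round'
```

```bash
sed -i 's/s\["clock"\].round(2)/round(float(s["clock"]),2)/' st.py; python3 st.py 1
```

```text
t 1.1 tcp [0.4465 0.3422 0.1387] F [ 0.22  1.85 -0.46] T [ 0.187 -0.131  0.021] op 0.0
tool z yaw deg -167.33 tilt [-0.0065 -0.0079 -0.9999]
to hover 0.03 above plate: d [ 0.0772  0.114  -0.0878] rot [ 0.047  0.008 -0.006]
```

Call:
jog_arm([
  {"delta_pos": [0, 0.038, -0.029], "rot": [0.047, 0.008, -0.006]},
  {"delta_pos": [0, 0.038, -0.029], "rot": [0, 0, 0]},
  {"delta_pos": [0, 0.038, -0.029], "rot": [0, 0, 0]},
  {"delta_pos": [0.025, 0, 0], "rot": [0, 0, 0]},
  {"delta_pos": [0.025, 0, 0], "rot": [0, 0, 0]},
  {"delta_pos": [0.015, 0, 0], "rot": [0, 0, 0]},
  {"delta_pos": [0.005, 0, 0], "rot": [0, 0, 0]},
  {"delta_pos": [0.0, 0, 0], "rot": [0, 0, 0]},
  {"delta_pos": [0, 0, 0], "rot": [0, 0, 0]},
  {"delta_pos": [0, 0, 0], "rot": [0, 0, 0]},
])

```text
clock: 2.1
tcp_pos: [0.5615, 0.2351, 0.0639]
eef_rot: [0.822, 1.567, -2.157]
contact_force: [0.1, 0.2, -0.7]
opening: -0.002
```

```bash
python3 st.py 1; python3 - <<'E'
from bench import robot
import cv2
p,d=robot.camera("wrist");cv2.imwrite("pics/w1.png",p)
p,d=robot.camera("side");cv2.imwrite("pics/s1.png",p)
E
python3 st.py
```

```text
t 2.1 tcp [0.5615 0.2351 0.0639] F [ 0.13  0.19 -0.7 ] T [-0.008 -0.066 -0.022] op -0.0
tool z yaw deg -170.69 tilt [-0.0023 -0.0035 -1.    ]
to hover 0.03 above plate: d [ 0.0023 -0.0152  0.0025] rot [-0.012  0.003 -0.003]
t 2.2 tcp [0.5616 0.2352 0.064 ] F [0.16 0.62 0.51] T [ 0.028 -0.042  0.032] op -0.0
tool z yaw deg -170.7 tilt [-0.0019 -0.0031 -1.    ]
```

View pics/w1.png

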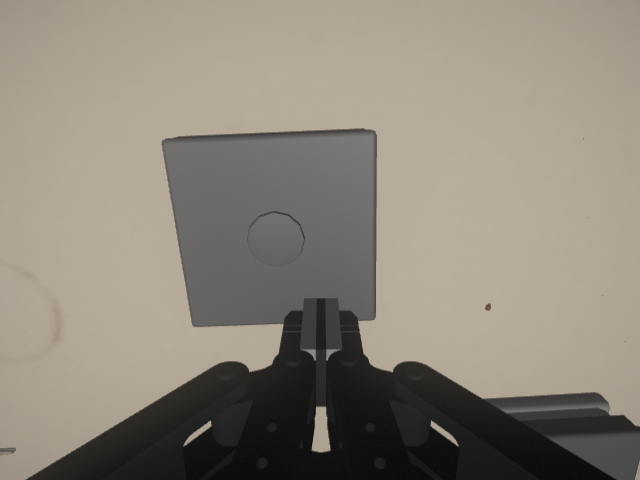

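View pics/s1.png

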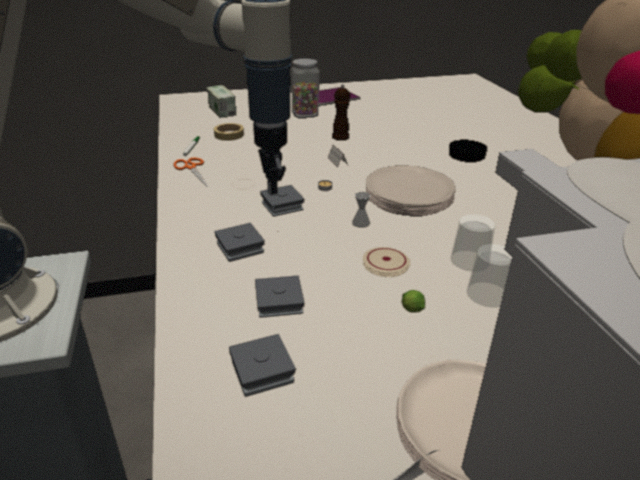

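The wrist view shows lid 1 with its pad at about (276,238) and the shut fingertips near (320,300). They are roughly 15 mm to one side of mid-side. I'll correct that and come down close.

Call:
jog_arm([
  {"delta_pos": [0, -0.015, 0.002], "rot": [0, 0.003, -0.003]},
  {"delta_pos": [0.005, 0, 0], "rot": [0, 0, 0]},
  {"delta_pos": [0.004, 0, 0], "rot": [0, 0, 0]},
  {"delta_pos": [0, 0, 0], "rot": [0, 0, 0]},
  {"delta_pos": [0.001, 0, 0], "rot": [0, 0, 0]},
  {"delta_pos": [0.001, 0, 0], "rot": [0, 0, 0]},
  {"delta_pos": [0.001, 0, 0], "rot": [0, 0, 0]},
  {"delta_pos": [0.001, 0, 0], "rot": [0, 0, 0]},
  {"delta_pos": [0.0, 0, 0], "rot": [0, 0, 0]},
  {"delta_pos": [0, 0, 0], "rot": [0, 0, 0]},
])

```text
clock: 3.2
tcp_pos: [0.5575, 0.2515, 0.0518]
eef_rot: [-2.693, 1.567, 0.612]
contact_force: [0.0, 0.5, -0.6]
opening: -0.003
```

```bash
python3 st.py 1
```

```text
t 3.2 tcp [0.5575 0.2515 0.0518] F [ 0.    0.51 -0.65] T [-0.024  0.056  0.015] op -0.0
tool z yaw deg -170.67 tilt [ 0.0033  0.0023 -1.    ]
to hover 0.03 above plate: d [-0.0097  0.0017  0.0011] rot [-0.012 -0.004  0.002]
```

Call:
jog_arm([
  {"delta_pos": [0, 0, 0], "rot": [0, 0, 0]},
  {"delta_pos": [0, 0, 0], "rot": [0, 0, 0]},
  {"delta_pos": [0, 0, 0], "rot": [0, 0, 0]},
  {"delta_pos": [0, 0, 0], "rot": [0, 0, 0]},
  {"delta_pos": [0.001, 0, 0], "rot": [0, 0, 0]},
  {"delta_pos": [0.001, 0, 0], "rot": [0, 0, 0]},
  {"delta_pos": [0.001, 0, 0], "rot": [0, 0, 0]},
  {"delta_pos": [0.001, 0, 0], "rot": [0, 0, 0]},
  {"delta_pos": [0.001, 0, 0], "rot": [0, 0, 0]},
  {"delta_pos": [0.001, 0, 0], "rot": [0, 0, 0]},
])

```text
clock: 4.2
tcp_pos: [0.5573, 0.2515, 0.0461]
eef_rot: [-2.673, 1.567, 0.632]
contact_force: [-1.8, -0.4, 5.6]
opening: -0.002
```

```bash
python3 st.py 1
```

```text
t 4.2 tcp [0.5573 0.2515 0.0461] F [-1.81 -0.39  5.63] T [-0.114  0.864  0.001] op -0.0
tool z yaw deg -170.66 tilt [ 0.0032  0.0023 -1.    ]
to hover 0.03 above plate: d [-0.0154  0.0017  0.0009] rot [-0.011 -0.004  0.002]
```

```bash
cat > pl.py <<'E'
import sys
from bench import robot
from h import *
i=int(sys.argv[1]);tag=sys.argv[2]
c=robot.get_calibration("wrist");p,d=robot.camera("wrist")
cv2.imwrite(f"pics/{tag}.png",p)
H,W=d.shape;vv,uu=np.mgrid[:H,:W];P=unproj(c,uu.astype(float),vv.astype(float),d)
x,y,z,a=LIDS[i];t=np.radians(a)
def prof():
    lx=(P[...,0]-x)*np.cos(t)+(P[...,1]-y)*np.sin(t);ly=-(P[...,0]-x)*np.sin(t)+(P[...,1]-y)*np.cos(t)
    r=np.hypot(lx,ly)
    m=(d>0)&(abs(lx)<37)&(abs(lx)<.037)&(abs(ly)<.037)&(r>.016)&(P[...,2]>z-.012)&(P[...,2]<z+.008)&(vv<285)
    A=np.stack([lx[m],ly[m],np.ones(m.sum())],1);k=np.linalg.lstsq(A,P[...,2][m],rcond=None)[0]
    print("lid",i,"n",m.sum(),"slope x,y",k[:2].round(4),"z centre",k[2].round(4),"resid",np.std(P[...,2][m]-A@k).round(5))
    pm=(r<.009)&(d>0);print(" pad z",np.median(P[...,2][pm]).round(4))
    tm=(d>0)&(abs(P[...,2])<.008)&(vv<250)&(np.maximum(abs(lx),abs(ly))>.06)&(r<.15)
    if tm.sum()>100:
        B=np.stack([lx[tm],ly[tm],np.ones(tm.sum())],1);q=np.linalg.lstsq(B,P[...,2][tm],rcond=None)[0]
        print(" table slope",q[:2].round(4),"z",q[2].round(4)," => lid rel slope",(k-q)[:2].round(4),"rel z",(k-q)[2].round(4))
prof()
E
python3 pl.py 1 w1p; python3 st.py
```

```text
lid 1 n 22460 slope x,y [0.1288 0.0012] z centre 0.0326 resid 0.00059
 pad z 0.0357
 table slope [-0.0003  0.0008] z -0.0002  => lid rel slope [0.1291 0.0004] rel z 0.0327
t 4.25 tcp [0.5574 0.2515 0.0462] F [-3.25 -0.68  4.74] T [-0.128  0.884  0.009] op 0.0
tool z yaw deg -170.66 tilt [ 0.0033  0.0024 -1.    ]
```

View pics/w1p.png

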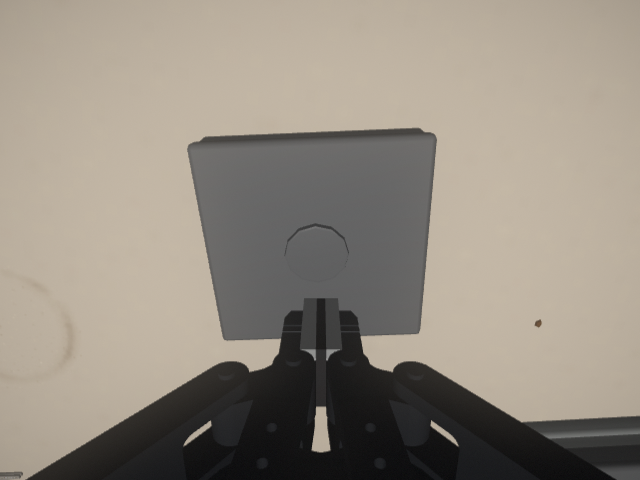

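Lid 1 is tilted 0.129 rad relative to the table under about 5 N, with the pressed side down, so it rocks. I'll lift off and check that it springs back level.

Call:
jog_arm([
  {"delta_pos": [-0.005, 0, 0], "rot": [0, 0, 0]},
  {"delta_pos": [-0.01, 0, 0], "rot": [0, 0, 0]},
  {"delta_pos": [-0.01, 0, 0], "rot": [0, -0.004, 0.002]},
  {"delta_pos": [0, 0, -0.015], "rot": [0, 0, 0]},
  {"delta_pos": [0, 0.001, -0.015], "rot": [0, 0, 0]},
  {"delta_pos": [0, 0, 0], "rot": [0, 0, 0]},
  {"delta_pos": [0, 0, 0], "rot": [0, 0, 0]},
  {"delta_pos": [0, 0, 0], "rot": [0, 0, 0]},
  {"delta_pos": [0, 0, 0], "rot": [0, 0, 0]},
  {"delta_pos": [0, 0, 0], "rot": [0, 0, 0]},
])

```text
clock: 5.25
tcp_pos: [0.5881, 0.2561, 0.0774]
eef_rot: [-2.766, 1.567, 0.54]
contact_force: [0.3, 0.3, -0.6]
opening: -0.001
```

```bash
python3 st.py 1 0; python3 pl.py 1 w2
```

```text
t 5.25 tcp [0.5881 0.2561 0.0774] F [ 0.29  0.32 -0.6 ] T [-0.001  0.06   0.016] op -0.0
tool z yaw deg -170.62 tilt [ 0.0029  0.0017 -1.    ]
to hover 0.03 above plate: d [0.0159 0.0001 0.0002] rot [-0.011 -0.003  0.001]
lid 1 n 10213 slope x,y [0.0002 0.0002] z centre 0.0325 resid 0.0006
 pad z 0.0984
 table slope [0.0001 0.0008] z -0.0002  => lid rel slope [ 0.     -0.0006] rel z 0.0327
```

View pics/w2.png

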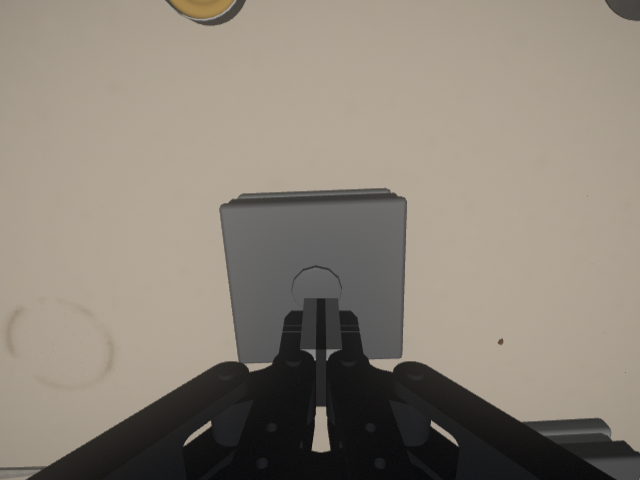

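```bash
python3 - <<'E'
from bench import robot
from h import *
c=robot.get_calibration("wrist")
a=ray(c,221,206,.0325);b=ray(c,405.5,198,.0325);l=ray(c,239,361,.0325);r=ray(c,402,356,.0325)
print(a.round(4),b.round(4),l.round(4),r.round(4),"centre",((a+b+l+r)/4).round(4),"side",np.linalg.norm(a-b).round(4),np.linalg.norm(a-l).round(4))
tip=robot.read_state()["tcp_pos"];print(tip.round(4), proj(c,[tip[0],tip[1],tip[2]-.017]).round(1))
E
```

```text
[0.6198 0.306  0.0325] [0.6367 0.2263 0.0325] [0.5401 0.2902 0.0325] [0.5567 0.2092 0.0325] centre [0.5883 0.2579 0.0325] side 0.0815 0.0812
[0.5881 0.2561 0.0774] [[320.5 316.9]]
```

Call:
jog_arm([
  {"delta_pos": [0.008, -0.001, 0], "rot": [0, -0.003, 0.001]},
  {"delta_pos": [0.007, 0, 0], "rot": [0, 0, 0]},
  {"delta_pos": [0.004, 0, 0], "rot": [0, 0, 0]},
  {"delta_pos": [0.001, 0, 0], "rot": [0, 0, 0]},
  {"delta_pos": [0.001, 0, 0], "rot": [0, 0, 0]},
  {"delta_pos": [0.001, 0, 0], "rot": [0, 0, 0]},
  {"delta_pos": [0.001, 0, 0], "rot": [0, 0, 0]},
  {"delta_pos": [0.001, 0, 0], "rot": [0, 0, 0]},
  {"delta_pos": [0.001, 0, 0], "rot": [0, 0, 0]},
  {"delta_pos": [0.001, 0, 0], "rot": [0, 0, 0]},
])

```text
clock: 6.3
tcp_pos: [0.5872, 0.257, 0.0524]
eef_rot: [1.604, 1.57, -1.372]
contact_force: [-2.2, -0.2, 5.8]
opening: 0.004
```

```bash
python3 st.py 1 0
```

```text
t 6.3 tcp [0.5872 0.257  0.0524] F [-2.17 -0.16  5.8 ] T [-0.236  1.063 -0.011] op 0.0
tool z yaw deg -170.55 tilt [ 1.e-04 -6.e-04 -1.e+00]
to hover 0.03 above plate: d [-0.0091  0.0011 -0.0006] rot [-0.01  -0.    -0.001]
```

Call:
jog_arm([
  {"delta_pos": [0.002, 0, 0], "rot": [0, 0, 0]},
  {"delta_pos": [0.002, 0, 0], "rot": [0, 0, 0]},
  {"delta_pos": [0.003, 0, 0], "rot": [0, 0, 0]},
  {"delta_pos": [0.003, 0, 0], "rot": [0, 0, 0]},
  {"delta_pos": [0.003, 0, 0], "rot": [0, 0, 0]},
  {"delta_pos": [0.003, 0, 0], "rot": [0, 0, 0]},
  {"delta_pos": [0.003, 0, 0], "rot": [0, 0, 0]},
  {"delta_pos": [0.003, 0, 0], "rot": [0, 0, 0]},
  {"delta_pos": [0.003, 0, 0], "rot": [0, 0, 0]},
  {"delta_pos": [0.003, 0, 0], "rot": [0, 0, 0]},
])

```text
clock: 7.3
tcp_pos: [0.5871, 0.257, 0.0476]
eef_rot: [3.077, 1.56, 0.106]
contact_force: [-8.6, -0.8, 15.0]
opening: 0.003
```

```bash
python3 st.py 1 0;python3 pl.py 1 w3
```

```text
t 7.3 tcp [0.5871 0.257  0.0476] F [-8.62 -0.78 15.01] T [-0.613  3.062 -0.027] op 0.0
tool z yaw deg -170.22 tilt [ 0.0111  0.0012 -0.9999]
to hover 0.03 above plate: d [-0.0139  0.0011 -0.0009] rot [-0.004 -0.011 -0.001]
lid 1 n 10548 slope x,y [0.0006 0.001 ] z centre 0.0278 resid 0.00059
 pad z 0.078
 table slope [0.0002 0.0009] z -0.0002  => lid rel slope [0.0004 0.0001] rel z 0.028
```

Call:
jog_arm([
  {"delta_pos": [0.003, 0, 0], "rot": [0, 0, 0]},
  {"delta_pos": [0.004, 0, 0], "rot": [0, 0, 0]},
  {"delta_pos": [0.004, 0, 0], "rot": [0, 0, 0]},
  {"delta_pos": [0.004, 0, 0], "rot": [0, 0, 0]},
  {"delta_pos": [0.005, 0, 0], "rot": [0, 0, 0]},
  {"delta_pos": [0.005, 0, 0], "rot": [0, 0, 0]},
  {"delta_pos": [0.005, 0, 0], "rot": [0, 0, 0]},
  {"delta_pos": [0.005, 0, 0], "rot": [0, 0, 0]},
  {"delta_pos": [0.005, 0, 0], "rot": [0, 0, 0]},
  {"delta_pos": [0.005, 0, 0], "rot": [0, 0, 0]},
])

```text
clock: 8.35
tcp_pos: [0.5868, 0.257, 0.0474]
eef_rot: [3.088, 1.539, 0.129]
contact_force: [-14.7, -2.2, 27.4]
opening: -0.003
```

```bash
python3 st.py 1 0;python3 pl.py 1 w4
```

```text
t 8.35 tcp [0.5868 0.257  0.0474] F [-14.66  -2.18  27.39] T [-1.028  5.122 -0.041] op -0.0
tool z yaw deg -169.58 tilt [ 0.0311  0.004  -0.9995]
to hover 0.03 above plate: d [-0.0141  0.0012 -0.0014] rot [ 0.007 -0.031 -0.002]
lid 1 n 10519 slope x,y [0.0002 0.0006] z centre 0.0277 resid 0.00059
 pad z 0.0937
 table slope [0.0002 0.0009] z -0.0002  => lid rel slope [-0.0001 -0.0003] rel z 0.0279
```

Lid 1 is on its hard stop and level: 27 N gave only 0.2 mm more. I'll ease off to a light hold and straighten the tool.

Call:
jog_arm([
  {"delta_pos": [0.002, 0, 0], "rot": [0, -0.01, 0]},
  {"delta_pos": [0.001, 0, 0], "rot": [0, -0.01, 0]},
  {"delta_pos": [0.001, 0, 0], "rot": [0, -0.01, 0]},
  {"delta_pos": [0.001, 0, 0], "rot": [0, 0, 0]},
  {"delta_pos": [0.001, 0, 0], "rot": [0, 0, 0]},
  {"delta_pos": [0.001, 0, 0], "rot": [0, 0, 0]},
  {"delta_pos": [0.001, 0, 0], "rot": [0, 0, 0]},
  {"delta_pos": [0.001, 0, 0], "rot": [0, 0, 0]},
  {"delta_pos": [0.001, 0, 0], "rot": [0, 0, 0]},
  {"delta_pos": [0.001, 0, 0], "rot": [0, 0, 0]},
])

```text
clock: 9.4
tcp_pos: [0.5875, 0.2577, 0.0476]
eef_rot: [2.722, 1.567, -0.235]
contact_force: [-4.0, -1.5, 9.4]
opening: -0.001
```

```bash
python3 st.py 1 0;python3 pl.py 1 w5; python3 - <<'E'
from bench import robot
import cv2
for n in ["side","top"]:
    p,d=robot.camera(n);cv2.imwrite(f"pics/{n}5.png",p)
E
python3 st.py
```

```text
t 9.4 tcp [0.5875 0.2577 0.0476] F [-3.95 -1.5   9.42] T [-0.26   1.789 -0.025] op -0.0
tool z yaw deg -169.42 tilt [ 3.5e-03 -8.0e-04 -1.0e+00]
to hover 0.03 above plate: d [-0.0139  0.0017 -0.0002] rot [ 0.01  -0.003 -0.001]
lid 1 n 10357 slope x,y [0.0003 0.0007] z centre 0.0277 resid 0.00059
 pad z 0.0772
 table slope [-0.      0.0009] z -0.0002  => lid rel slope [ 0.0003 -0.0002] rel z 0.0278
t 9.55 tcp [0.5875 0.2576 0.0476] F [-4.38 -0.74 10.11] T [-0.218  1.853 -0.024] op 0.0
tool z yaw deg -169.42 tilt [ 3.5e-03 -9.0e-04 -1.0e+00]
```

View pics/w5.png

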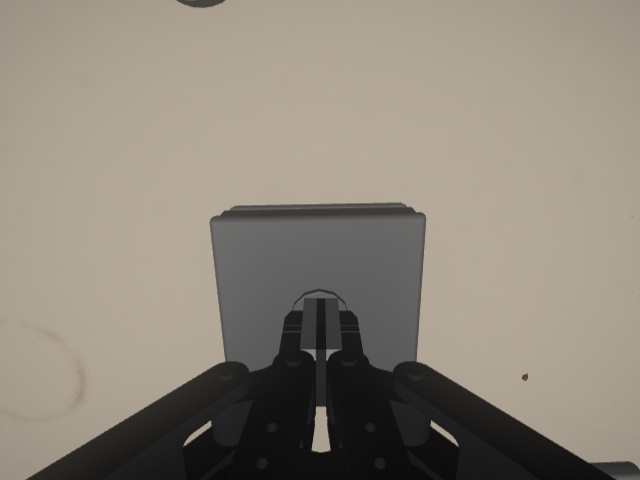

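View pics/side5.png

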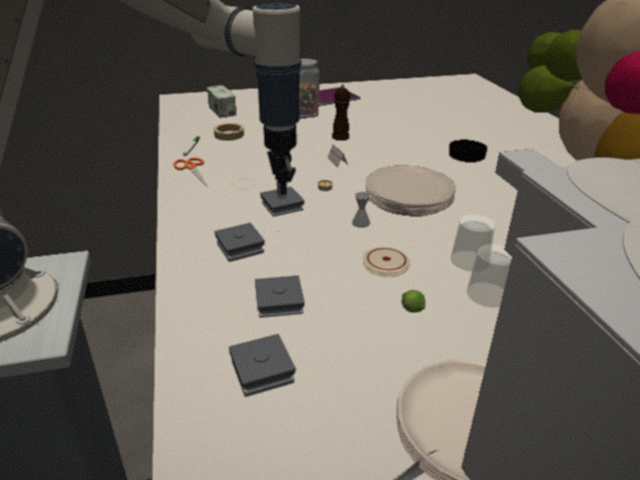

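The side view shows the tips standing on lid 1 and everything else where it was. The hold force is about 10 N, so I'll lighten it a little.

Call:
jog_arm([
  {"delta_pos": [0.0005, 0, 0], "rot": [0, -0.002, 0]},
  {"delta_pos": [0.0005, 0, 0], "rot": [0, -0.001, 0]},
  {"delta_pos": [0.0005, 0, 0], "rot": [0, 0, 0]},
  {"delta_pos": [0.0005, 0, 0], "rot": [0, 0, 0]},
  {"delta_pos": [0.0005, 0, 0], "rot": [0, 0, 0]},
  {"delta_pos": [0.0005, 0, 0], "rot": [0, 0, 0]},
  {"delta_pos": [0.0005, 0, 0], "rot": [0, 0, 0]},
  {"delta_pos": [0.0005, 0, 0], "rot": [0, 0, 0]},
  {"delta_pos": [0.0005, 0, 0], "rot": [0, 0, 0]},
  {"delta_pos": [0.0005, 0, 0], "rot": [0, 0, 0]},
])

```text
clock: 10.55
tcp_pos: [0.5877, 0.2577, 0.0477]
eef_rot: [0.69, 1.566, -2.266]
contact_force: [-3.9, 0.1, 7.3]
opening: -0.002
```

```bash
python3 st.py 1 0;python3 pl.py 1 w6;python3 st.py
```

```text
t 10.55 tcp [0.5877 0.2577 0.0477] F [-3.93  0.12  7.31] T [-0.124  1.334  0.003] op -0.0
tool z yaw deg -169.36 tilt [-0.0032 -0.0038 -1.    ]
to hover 0.03 above plate: d [-0.0138  0.0018  0.    ] rot [ 0.011  0.004 -0.003]
lid 1 n 10349 slope x,y [-0.0001  0.001 ] z centre 0.0277 resid 0.00059
 pad z 0.0773
 table slope [-0.0001  0.0008] z -0.0002  => lid rel slope [-0.0001  0.0001] rel z 0.0278
t 10.6 tcp [0.5876 0.2577 0.0477] F [-4.02 -1.07  7.65] T [-0.122  1.274 -0.022] op -0.0
tool z yaw deg -169.35 tilt [-0.0032 -0.0039 -1.    ]
```

```bash
python3 -c "
from bench import robot
print(robot.sign_off())"; python3 st.py
```

```text
the job is handed in; nothing more can be done
None
the job is handed in; nothing more can be done
```

The loose lid was the far-left one, centred at about x 0.588, y 0.257. It is now fully home and level, and the fingertips are still pressing on it at about 7.5 N. The job was handed in at about 10.6 s.

- **Finding it:** I pressed it mid-side with about 5 N. The wrist depth showed it tilt 0.129 rad, and it sprang back level when I lifted off. It was the first lid I pressed, so I did not press the other three.
- **Seating it:** I pressed on the pad up to 27 N. The plate went from 32.7 mm to 27.9 mm above the worktop. That is 4.8 mm by depth, a little more than the nominal 4 mm. It then stopped hard: going from 15 N to 27 N moved it only 0.2 mm.
- **Last checks:** The lid's slope against the table is under 0.001 rad. In the last side view, taken just before the final easing of force, the other lids and objects had not visibly moved. A sideways force of about 4 N remained at the tips during the hold. After sign-off no further reading was possible.

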